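# Draw the pH electrode from its slanting stand and pack it in its case

## Robot

A 6-joint arm with a two-finger parallel gripper is mounted at the origin on a cart in front of the work surface, level with it; the furniture and walls round the work are solid. World frame = base frame: x ahead of the robot, y to its left, z up, the work surface at z = 0. Lengths are in m, angles in rad, forces in N, time in s.
With the tool pointing down it reaches from about 0.375 to 0.925 m from the base axis. Payload 5.7 kg.
Tool frame: the origin (TCP) lies midway between the tips of the shut fingers; the grasp point (between the pads) lies 19 mm behind it; z points along the fingers, x is the direction in which the jaws open and shut, and the axes are right-handed (so a half turn about z gives the same grasp; the last joint's range is limited). The gripper opens to 88 mm and grips with 3 to 60 N. Pads are 20 mm wide; open, the fingers measure 115 mm over their backs; the gripper's body (75 mm by 178 mm) begins 61 mm behind the grasp point.
Start: joints at [1.204, 0.359, 1.51, -0, 1.272, -0.115], TCP at [0.149, 0.581, 0.223] pointing down, gripper open.
Joint ranges: [-2.97, 2.97], [-1.01, 2.36], [0.21, 2.38], [-0.96, 4.11], [0.2, 2.71], [-2.98, 2.98]. Speed limits (rad/s): [2.39, 2.39, 3.14, 3.14, 3.14, 3.14].

## Interface

Orientations are given as a unit quaternion [x, y, z, w].
In Python, from bench import move_ptp, servo_line, goto_joints, move_gripper, sleep, inverse_kinematics, capture, PlanningError, close_job, spot_in, silhouettes, current_clock, current_joint_pos, current_qvel, current_joint_torque, current_position, current_orientation, current_force, current_torque, current_finger_gap gives the robot as it stands. Calls block until the motion is done:
- move_ptp(position, orientation): joint-space move of the TCP to a pose.
- servo_line(position, orientation=None, rate=0.15, contact_N=None): straight line of the TCP; orientation=None keeps the orientation; rate is the mean speed in m/s. With contact_N (N) it stops when the force on the tool has changed by that much, and returns True; else False.
- goto_joints(angles): joint-space move.
- move_gripper(opening): finger opening in m; the grip force is fixed at half the most; returns when the fingers have stopped.
- sleep(seconds).
- inverse_kinematics(position, orientation): joint angles nearest the present ones, or None.
- capture(name): name is "scene" or "top" or "wrist"; returns a dict with "image" (384x512x3 uint8, blue, green, red), "range_z" (384x512 float32, m along the optical axis (not along the pixel's ray), 0 where there is no reading), "intrinsics" (3x3 intrinsics, pixels), "R" (3x3) and "t" (3): a world point X has camera coordinates R X + t. Camera axes: x right, y down, z forward; pixel columns grow to the right and rows downward; lengths in m; the calibration is good to about 2 mm. A picture is of the moment at which its call begins.
A pose or a line that the arm cannot do raises PlanningError and nothing moves.
- close_job(): hands the job in, once; it reports no verdict.
Trained networks look in the newest picture that a camera, given by its name, has taken for a name from the list of things; names that differ only in an ending like _2 or _b are one class to them, and where a whole thing is asked for, a point or a joint stands for the part that bears it (a point fixed in the world has none). Each returns a list of dicts, best first, with "conf" (0 to 1); they miss things now and then, are a little off and sometimes report something else, mostly with a low value. They report only what shows in the picture. A call takes as long as a camera call.
- spot_in(camera, query): "xy" ([column, row] in pixels, amid what is visible of it).
- silhouettes(camera, query): "region" (384x512 bool, what is visible of it) and "xy" ([column, row] in pixels, amid what is visible of it).
Readings, each from a call of its own:
- current_clock(): time.
- current_joint_pos(): joint angles.
- current_qvel(): joint speeds.
- current_joint_torque(): joint torques, N m.
- current_position(): TCP position.
- current_orientation(): TCP orientation.
- current_force(): force on the tool from outside, world axes, zero at the start.
- current_torque(): the same for the moment, N m.
- current_finger_gap(): finger opening in m.
Only numpy, scipy, OpenCV 4.12 (cv2) and the standard library are available. Lean on these libraries where they do the work, as an engineer would, in place of code of your own. Each camera call takes 0.05 s, during which the arm holds its last target. There are 200 camera calls.

## Task

Put the pH electrode away: draw it out of its light soaking stand straight along its own slant, so that the stand stays standing where it is, and lay it gently on the sloping drain rest with its tip down at the foot stop and let go. Then take it again round the middle of the shaft and lay it flat in the cut-out of the open foam-lined case, the thick head in the wide end. Leave the bottle, beaker and vial near by undisturbed.

Things in the scene. Friction and masses are not known exactly. Their poses are not given: they have to be found in the camera images.
- electrode_center (a point): pH electrode, loose, cable off, 45 g, 158 mm long, round: off-white 12 mm shaft from the rounded tip to 118 mm, black ribbed head 18 mm thick from 118 to 146 mm, steel plug 11 mm thick to 158 mm; balances 83 mm from the tip. This point: on its axis, 79 mm from the tip; z runs along the axis from tip to head. At the start it is in the stand, only the head and the last 18 mm of shaft showing
- electrode_tip (a point): the electrode's tip, on its axis; z from tip to head
- electrode_head (a point): point on the electrode's axis in the middle of the black head, 132 mm from the tip (it can be gripped there in the stand); z from tip to head
- stand: grey plastic soaking stand, only 180 g, loose: base plate 108 (x) x 60 (y) x 8 mm; origin on its underside, z up. Its 14 mm bore sleeve leans 25 degrees from upright towards the stand's -x, so the electrode's axis points along (-0.423, 0, 0.906) in its frame. Two sprung jaws in the mouth drag on the shaft with 0.5 to 1 N, so a pull off the axis tips or drags the stand
- stand_mouth (a point): centre of the mouth of the sleeve, at the top of its black collar (29 mm across), 107 mm above the stand's underside; the electrode must be drawn 100 mm along its slant for the tip to come clear of it
- rest: steel drain rest, fixed: drip tray 166 (x) x 70 x 18 mm on feet, two V-notched plates and a foot stop; origin on the underside, z up. The electrode lies in the notches over y = 0, tip at the stop at the +x end, head up towards -x, 30 degrees above level: axis (tip to head) along (-0.866, 0, 0.5) in the rest's frame
- rest_foot (a point): where the electrode's tip lies at the foot stop (x +64, z +34 mm in the rest's frame). The stop is a 26 mm square plate square to the axis. The notches hold the shaft 24 and 102 mm from the tip; they are 5 mm thick, with 45 degree flanks rising 8 mm above the axis, 40 mm wide overall
- rest_seat (a point): where the electrode's half-way point lies when it is in both notches and at the stop (x -4, z +73 mm in the rest's frame). Between the notches the shaft is free all round, with over 35 mm of air under its middle
- case: grey carrying case, fixed, open: lower half 140 (x) x 204 (y) x 53 mm with feet, foam top 50 mm up; lid, 31 mm high, folded flat on its +x side (x 75 to 215 mm). Origin under the lower half's middle, z up. Cut-out along y at x = 0, y -85 to +85 mm: shaft slot 18 mm wide towards +y, head pocket 26 mm wide from y -31 mm towards -y. A vial fixed in the foam at x 43, y -60 mm is 73 mm high
- case_nest (a point): where the packed electrode's half-way point lies: x 0, y 0, 39 mm above the case's origin, axis level along y, tip to +y, head to -y; about 6 mm play each way along y. Below it the slot's floor is 33 mm up; a finger trench right across the case from y -20 to +46 mm goes down to 11 mm above the origin
- buffer_bottle: bystander: white screw-cap bottle, 49 mm wide, 100 mm high, origin at its underside, z up
- small_beaker: bystander: small glass beaker, 60 mm wide, 61 mm high, origin at its underside, z up
- capped_vial: bystander: small blue-capped vial, 27 mm wide, 58 mm high, origin at its underside, z up

How it is judged:
By the outcome, as a careful person would: the job done as asked, in the order asked, and still so for the second after the job is handed in, with the robot touching nothing.
It also fails if it takes over 58 s, if anything falls off the work surface, if the arm or the gripper's body presses on something with over 40 N, if the wrist force passes 120 N, or if a joint passes its speed limit or range.

## Working session

There is one attempt and no reset: what is moved stays moved. The work goes in short steps, each a Python script; the robot and the scene stay as the last script left them, time stands still between calls to the robot, and variables do not carry over. Pictures are saved under pics/ and viewed, about 8 in all and at most 12, crops included, and the job is handed in when it is done.

```bash
mkdir -p pics; cat > h.py <<'E'
import numpy as np, cv2
from scipy.spatial.transform import Rotation as Rn
from bench import *
def cloud(c,mask=None):
    z=c["range_z"].astype(float); K=c["intrinsics"]
    v,u=np.nonzero((z>0)&(mask if mask is not None else True))
    d=z[v,u]; P=np.stack([(u-K[0,2])/K[0,0]*d,(v-K[1,2])/K[1,1]*d,d],1)
    return (P-c["t"])@c["R"]   # R^T (P-t)
def proj(c,X):
    p=c["R"]@np.asarray(X)+c["t"]; q=c["intrinsics"]@p; return q[:2]/q[2]
E
cat > a.py <<'E'
from h import *
names=["electrode_head","stand","stand_mouth","rest","rest_foot","rest_seat","case","case_nest","buffer_bottle","small_beaker","capped_vial"]
ims=[]
for cam in ["scene","top"]:
    c=capture(cam); im=c["image"].copy(); np.savez(f"{cam}.npz",**c)
    for n in names:
        s=silhouettes(cam,n); 
        for r in s[:1]:
            P=cloud(c,r["region"])
            cv2.circle(im,tuple(int(a) for a in r["xy"]),2,(0,0,255),-1); cv2.putText(im,n[:8],tuple(int(a) for a in r["xy"]),0,.35,(0,0,255))
            if len(P): print(cam,n,round(r["conf"],2),np.round(r["xy"]),len(P),np.round(np.percentile(P,[2,50,98],axis=0),3).tolist())
            np.save(f"m_{cam}_{n}.npy",r["region"])
        q=spot_in(cam,n); print("   spot",n,[(np.round(k["xy"]).tolist(),round(k["conf"],2)) for k in q[:2]])
    cv2.imwrite(f"pics/{cam}.png",im)
print(current_clock(),current_orientation())
E
python3 a.py
```

```text
spot electrode_head [([230.0, 214.0], 0.61), ([305.0, 234.0], 0.47)]
scene stand 0.66 [315. 266.] 755 [[0.471, -0.34, 0.005], [0.522, -0.307, 0.013], [0.561, -0.262, 0.109]]
   spot stand [([313.0, 265.0], 0.85)]
scene stand_mouth 0.68 [314. 261.] 815 [[0.469, -0.34, 0.004], [0.521, -0.306, 0.013], [0.564, -0.257, 0.111]]
   spot stand_mouth [([315.0, 262.0], 0.68)]
scene rest 0.58 [232. 216.] 780 [[0.391, -0.048, 0.002], [0.424, 0.019, 0.014], [0.47, 0.13, 0.073]]
   spot rest [([232.0, 216.0], 0.65)]
scene rest_foot 0.76 [234. 216.] 734 [[0.391, -0.048, 0.007], [0.424, 0.017, 0.014], [0.465, 0.114, 0.072]]
   spot rest_foot [([234.0, 218.0], 0.56)]
scene rest_seat 0.59 [233. 216.] 735 [[0.39, -0.048, 0.006], [0.424, 0.017, 0.014], [0.466, 0.117, 0.072]]
   spot rest_seat [([233.0, 217.0], 0.56)]
scene case 0.75 [228. 169.] 2243 [[0.411, 0.224, 0.01], [0.535, 0.31, 0.03], [0.701, 0.445, 0.056]]
   spot case [([227.0, 169.0], 0.88)]
scene case_nest 0.83 [228. 168.] 2293 [[0.412, 0.224, 0.004], [0.538, 0.311, 0.03], [0.705, 0.449, 0.056]]
   spot case_nest [([224.0, 165.0], 0.83)]
sce
[... 1263 characters left out ...]
87.0], 0.85)]
top case_nest 0.56 [143. 187.] 4491 [[0.417, 0.233, 0.007], [0.553, 0.343, 0.029], [0.701, 0.445, 0.057]]
   spot case_nest [([145.0, 187.0], 0.68)]
top buffer_bottle 0.54 [287. 189.] 161 [[0.554, -0.216, 0.026], [0.568, -0.192, 0.073], [0.588, -0.174, 0.107]]
   spot buffer_bottle [([287.0, 189.0], 0.51)]
top small_beaker 0.83 [368. 209.] 228 [[0.476, -0.515, 0.002], [0.506, -0.497, 0.025], [0.527, -0.462, 0.064]]
   spot small_beaker [([369.0, 210.0], 0.61), ([288.0, 190.0], 0.41)]
top capped_vial 0.61 [186. 216.] 67 [[0.44, 0.166, 0.006], [0.449, 0.175, 0.055], [0.463, 0.188, 0.063]]
   spot capped_vial []
2.3 [ 7.90298932e-01  6.12721466e-01 -6.20443885e-05  5.86893899e-06]
```

```bash
python3 - <<'E'
import cv2,numpy as np
a=np.load("scene.npz")["image"][130:330,150:400];b=np.load("top.npz")["image"][130:260,70:400]
cv2.imwrite("pics/s1.png",cv2.resize(a,None,fx=3,fy=3,interpolation=2));cv2.imwrite("pics/t1.png",cv2.resize(b,None,fx=2.4,fy=2.4,interpolation=2))
E
```

```text
(no output)
```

View pics/s1.png

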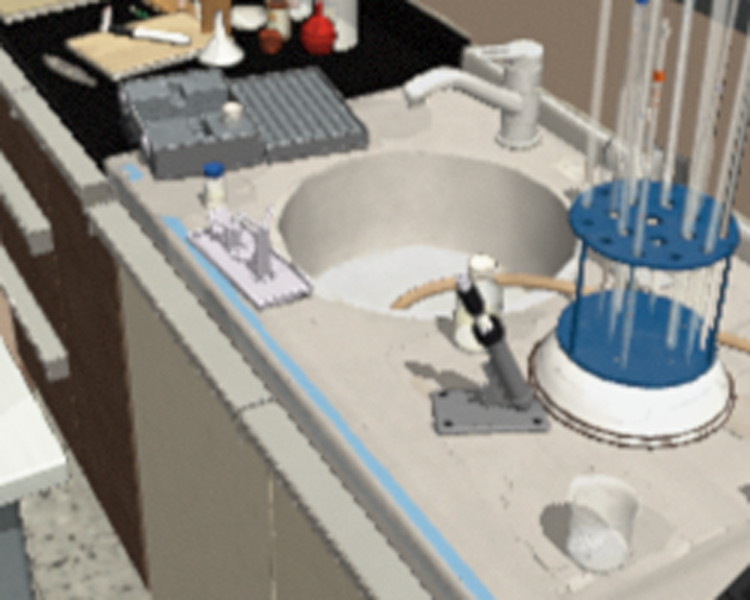

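View pics/t1.png

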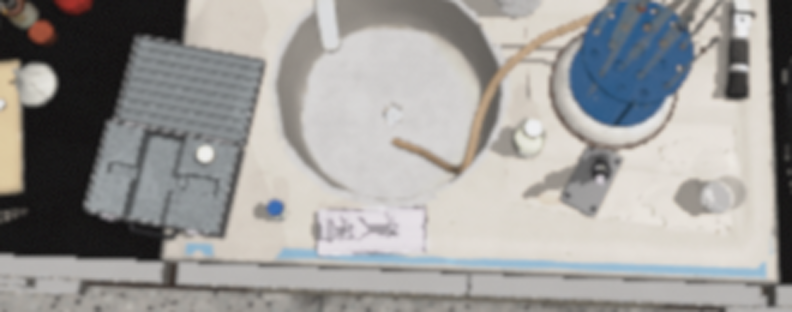

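```bash
python3 - <<'E'
from h import *
for cam in ["top","scene"]:
    c=dict(np.load(cam+".npz")); P=cloud(c)
    print(cam, "campos",np.round(-c["R"].T@c["t"],2))
    # stand
    m=(P[:,0]>.43)&(P[:,0]<.62)&(P[:,1]>-.37)&(P[:,1]<-.225)
    Q=P[m]; b=Q[(Q[:,2]>.004)&(Q[:,2]<.02)]
    print("stand base",cv2.minAreaRect(b[:,:2].astype(np.float32)), len(b))
    for lo in np.arange(.02,.2,.015):
        s=Q[(Q[:,2]>lo)&(Q[:,2]<lo+.015)]
        if len(s): print(round(lo,3),len(s),np.round(np.median(s,0),3),np.round(np.ptp(s,0),3))
    r=np.load(f"m_{cam}_rest.npy"); R=cloud(c,r); t=R[(R[:,2]>.006)&(R[:,2]<.03)]
    print("rest tray",cv2.minAreaRect(t[:,:2].astype(np.float32)))
    for lo in np.arange(.03,.1,.015):
        s=R[(R[:,2]>lo)&(R[:,2]<lo+.015)]
        if len(s): print(round(lo,3),len(s),np.round(np.median(s,0),3))
    k=(P[:,0]>.38)&(P[:,0]<.75)&(P[:,1]>.2)&(P[:,1]<.48)
    C=P[k]; f=C[(C[:,2]>.044)&(C[:,2]<.058)];print("case top",cv2.minAreaRect(f[:,:2].astype(np.float32)),len(f))
    f=C[(C[:,2]>.023)&(C[:,2]<.036)&(C[:,0]>.5)];print("lid",cv2.minAreaRect(f[:,:2].astype(np.float32)),len(f))
    v=C[(C[:,2]>.062)];print("vial",np.round(np.median(v,0),3),len(v))
    k=(P[:,0]>.55)&(P[:,0]<.85)&(P[:,1]<-.25)&(P[:,1]>-.6)&(P[:,2]>.15); print("rack",np.round(np.percentile(P[k],[1,50,99],axis=0),3))
E
```

```text
top campos [ 0.25 -0.06  1.4 ]
stand base ((0.5246731042861938, -0.2975379526615143), (0.14459089934825897, 0.18906760215759277), 89.4493637084961) 993
0.02 144 [ 0.587 -0.305  0.028] [0.098 0.119 0.015]
0.035 125 [ 0.596 -0.311  0.041] [0.105 0.106 0.014]
0.05 55 [ 0.606 -0.321  0.064] [0.078 0.09  0.014]
0.065 99 [ 0.609 -0.32   0.067] [0.08  0.095 0.011]
0.08 6 [ 0.594 -0.32   0.089] [0.095 0.07  0.013]
0.095 22 [ 0.526 -0.297  0.106] [0.108 0.085 0.014]
0.11 15 [ 0.524 -0.297  0.114] [0.088 0.037 0.013]
0.125 7 [ 0.512 -0.29   0.135] [0.091 0.041 0.009]
0.14 15 [ 0.502 -0.287  0.151] [0.102 0.045 0.008]
0.155 17 [ 0.496 -0.284  0.162] [0.112 0.046 0.014]
0.17 1 [ 0.598 -0.32   0.173] [0. 0. 0.]
0.185 177 [ 0.609 -0.325  0.196] [0.026 0.098 0.014]
0.2 14 [ 0.612 -0.338  0.202] [0.025 0.075 0.014]
rest tray ((0.42869266867637634, 0.03364577516913414), (0.07324431836605072, 0.16676606237888336), 4.600925922393799)
0.03 29 [0.426 0.097 0.039]
0.045 21 [0.424 0.08  0.047]
0.06 6 [0.43  0.002 0.074]
0.075 12 [0.433 0.008 0.085]
0.09 5 [0.443 0.013 0.095]
case top ((0.49124425649642944,
[... 1037 characters left out ...]
185 199 [ 0.607 -0.329  0.195] [0.03  0.099 0.014]
0.2 12 [ 0.614 -0.366  0.207] [0.006 0.005 0.013]
rest tray ((0.4260878264904022, 0.05791956186294556), (0.07361907511949539, 0.21758560836315155), 3.347827434539795)
0.03 68 [0.425 0.073 0.037]
0.045 34 [0.426 0.003 0.05 ]
0.06 21 [0.429 0.002 0.067]
0.075 11 [0.426 0.003 0.081]
0.09 1 [0.413 0.012 0.091]
case top ((0.48936277627944946, 0.34869810938835144), (0.21701109409332275, 0.14591936767101288), 81.51097106933594) 644
lid ((0.5981872081756592, 0.33743569254875183), (0.22159826755523682, 0.21724124252796173), 81.14635467529297) 829
vial [0.522 0.277 0.071] 32
rack [[ 0.596 -0.399  0.156]
 [ 0.672 -0.336  0.319]
 [ 0.736 -0.264  0.595]]
```

```bash
cat >> h.py <<'E'
def pose(p, a, phi, s, grip=True):
    """p: point on the axis for the grasp point; a: axis tip->head; phi deg between tool z and -a, turned downward; s=+-1 jaw sign"""
    a=np.asarray(a,float)/np.linalg.norm(a); h=np.array([a[0],a[1],0]);h/=np.linalg.norm(h)
    th=np.pi+np.arctan2(a[2],a@h)+np.radians(phi)
    z=np.cos(th)*h+np.sin(th)*np.array([0,0,1.]); x=s*np.cross(h,[0,0,1.]); y=np.cross(z,x)
    return np.asarray(p)+.019*z*grip, Rn.from_matrix(np.stack([x,y,z],1)).as_quat()
E
cat > ik.py <<'E'
from h import *
az=np.radians(154); aS=np.array([.423*np.cos(az),.423*np.sin(az),.906]); hd=np.array([.522,-.297,.107])+.032*aS
yr=np.radians(90+4); aR=np.array([-.866*np.cos(yr),-.866*np.sin(yr),.5]); rx=np.array([np.cos(yr),np.sin(yr),0])
foot=np.array([.428,.034,.034])+.064*rx
yc=np.radians(-8.4); aC=-np.array([-np.sin(yc),np.cos(yc),0]); nest=np.array([.49,.348,.039])
J=lambda P: (lambda q: None if q is None else np.round(q,2).tolist())(inverse_kinematics(P[0],P[1]))
Z=np.array([0,0,.06])
for s in (1,-1):
  for phi in (0,15,25,35,45,55,65):
    L=[J(pose(hd,aS,phi,s)),J(pose(hd+.12*aS,aS,phi,s)),J(pose(foot+.132*aR+Z,aR,phi,s)),J(pose(foot+.132*aR,aR,phi,s))]
    print(s,phi,*L)
  print("re",s,J(pose(foot+.079*aR,aR,90,s)),J(pose(nest+Z,aC,90,s)),J(pose(nest,aC,90,s)))
print(current_clock())
E
python3 ik.py
```

```text
1 0 [-0.7, 0.32, 2.01, 0.27, 0.39, -2.05] [-0.73, 0.08, 1.98, 0.19, 0.67, -1.98] [-0.75, 0.66, 1.81, 0.63, 1.57, 2.01] [-0.75, 0.76, 1.82, 0.63, 1.48, 1.94]
1 15 [-0.66, 0.38, 1.8, 0.05, 0.79, -1.81] [-0.68, 0.18, 1.78, 0.05, 1.02, -1.82] [-0.68, 0.5, 1.86, 0.55, 1.41, 2.12] [-0.68, 0.6, 1.89, 0.57, 1.29, 2.05]
1 25 [-0.64, 0.45, 1.65, 0.0, 1.03, -1.75] [-0.65, 0.26, 1.64, 0.0, 1.23, -1.77] [-0.6, 0.41, 1.88, 0.48, 1.29, 2.23] [-0.6, 0.51, 1.93, 0.51, 1.17, 2.15]
1 35 [-0.62, 0.54, 1.51, -0.03, 1.27, -1.72] [-0.63, 0.36, 1.52, -0.03, 1.44, -1.74] [-0.51, 0.33, 1.91, 0.39, 1.18, 2.36] [-0.51, 0.43, 1.96, 0.42, 1.04, 2.29]
1 45 [-0.6, 0.63, 1.37, -0.05, 1.48, -1.71] [-0.62, 0.46, 1.39, -0.06, 1.63, -1.73] [-0.4, 0.27, 1.93, 0.27, 1.08, 2.53] [-0.4, 0.37, 1.99, 0.29, 0.92, 2.48]
1 55 [-0.59, 0.73, 1.24, -0.07, 1.69, -1.7] [-0.6, 0.56, 1.28, -0.08, 1.82, -1.72] [-0.27, 0.23, 1.95, 0.1, 0.99, 2.75] [-0.27, 0.33, 2.01, 0.11, 0.83, 2.73]
1 65 [-0.58, 0.84, 1.11, -0.09, 1.89, -1.7] [-0.59, 0.67, 1.18, -0.1, 1.99, -1.72] None None
re 1 [0.32, 0.5, 2.0, -0.67, 0.9, -2.4] [0.5, 0.52, 1.65, 0.0,
[... 575 characters left out ...]
6, 1.52, -0.03, 1.44, 1.4] [-0.51, 0.33, 1.91, 0.39, 1.18, -0.78] [-0.51, 0.43, 1.96, 0.42, 1.04, -0.85]
-1 45 [-0.6, 0.63, 1.37, -0.05, 1.48, 1.43] [-0.62, 0.46, 1.39, -0.06, 1.63, 1.41] [-0.4, 0.27, 1.93, 0.27, 1.08, -0.61] [-0.4, 0.37, 1.99, 0.29, 0.92, -0.66]
-1 55 [-0.59, 0.73, 1.24, -0.07, 1.69, 1.44] [-0.6, 0.56, 1.28, -0.08, 1.82, 1.42] [-0.27, 0.23, 1.95, 0.1, 0.99, -0.39] [-0.27, 0.33, 2.01, 0.11, 0.83, -0.41]
-1 65 [-0.58, 0.84, 1.11, -0.09, 1.89, 1.44] [-0.59, 0.67, 1.18, -0.1, 1.99, 1.42] [-0.13, 0.22, 1.96, -0.11, 0.94, -0.13] [-0.13, 0.32, 2.03, -0.12, 0.78, -0.11]
re -1 [0.32, 0.5, 2.0, -0.67, 0.9, 0.74] [0.5, 0.52, 1.65, 0.0, 0.97, 0.65] [0.5, 0.6, 1.69, 0.0, 0.85, 0.65]
2.3
```

```bash
cat > b.py <<'E'
from ik import *
def look(nm,P,q):
    move_ptp(P[0],P[1]); c=capture("wrist"); np.savez(nm+".npz",**c); cv2.imwrite(f"pics/{nm}.png",c["image"])
    for n in q:
        print(nm,n,[(np.round(k["xy"]).tolist(),round(k["conf"],2)) for k in spot_in("wrist",n)[:1]])
    print(current_clock(), "cam",np.round(-c["R"].T@c["t"],3),np.round(c["R"][2],2))
U=np.array([0,0,1.])
look("w_case",pose(nest+.30*U,aC,90,-1),["case_nest"])
look("w_rest",pose(foot+.079*aR+.24*U-.03*aR,[.07,-1,0],90,-1),["rest_foot","rest_seat"])
look("w_stand",pose(hd+.13*aS,aS,35,-1),["electrode_head","stand_mouth"])
ims=[cv2.imread(f"pics/w_{n}.png") for n in("case","rest","stand")]
cv2.imwrite("pics/w3.png",cv2.resize(np.vstack([np.hstack(ims[:2]),np.hstack([ims[2],ims[2]*0])]),(800,600)))
E
python3 b.py | grep -v '^[1r-]'
```

```text
2.3
w_case case_nest []
3.9667 cam [0.499 0.418 0.482] [-0.04 -0.25 -0.97]
w_rest rest_foot [([254.0, 173.0], 0.59)]
w_rest rest_seat [([258.0, 172.0], 0.75)]
5.275 cam [0.422 0.126 0.442] [ 0.02 -0.26 -0.97]
w_stand electrode_head [([261.0, 125.0], 0.67)]
w_stand stand_mouth [([261.0, 80.0], 0.81)]
6.7667 cam [ 0.545 -0.307  0.383] [-0.38  0.18 -0.91]
```

View pics/w3.png

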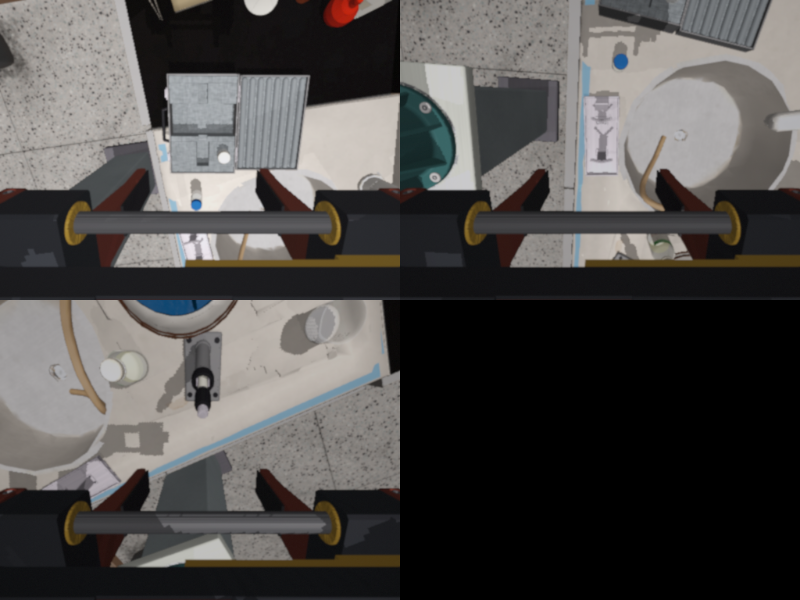

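```bash
cat > f.py <<'E'
from h import *
c=dict(np.load("w_stand.npz")); P=cloud(c)
m=(np.abs(P[:,0]-.52)<.09)&(np.abs(P[:,1]+.3)<.07)&(P[:,2]<.19); Q=P[m]
b=Q[(Q[:,2]>.004)&(Q[:,2]<.012)]
k=np.array([(np.hypot(*(b[:,:2]-p).T)<.012).sum() for p in b[:,:2]])>20; b=b[k]
print("base",cv2.minAreaRect(b[:,:2].astype(np.float32)),len(b),np.median(b[:,2]))
for lo in np.arange(.02,.19,.01):
    s=Q[(Q[:,2]>lo)&(Q[:,2]<lo+.01)&(Q[:,0]<.58)]
    if len(s): print(round(lo,3),len(s),np.round(s.mean(0),4),np.round(np.ptp(s,0),3))
c=dict(np.load("w_case.npz")); P=cloud(c)
m=(np.abs(P[:,0]-.49)<.13)&(np.abs(P[:,1]-.35)<.14); Q=P[m]
f=Q[(Q[:,2]>.046)&(Q[:,2]<.057)]; print("case",cv2.minAreaRect(f[:,:2].astype(np.float32)),np.median(f[:,2]))
v=Q[Q[:,2]>.066]; print("vial",np.round(v.mean(0),4),len(v))
yc=np.radians(-8.4); X=np.array([np.cos(yc),np.sin(yc)]);Y=np.array([-X[1],X[0]]); o=np.array([.49,.348])
L=np.c_[(Q[:,:2]-o)@X,(Q[:,:2]-o)@Y,Q[:,2]]
for y0 in list(range(-85,-20,10))+list(range(50,86,10)):
    s=L[(np.abs(L[:,1]-y0/1e3)<.004)&(np.abs(L[:,0])<.03)]
    d=s[s[:,2]<.042]
    if len(d): print("slot y",y0,"x",np.round([d[:,0].min(),d[:,0].max()],4),"z",np.round(np.median(d[:,2]),3))
s=L[(np.abs(L[:,0])<.004)]; d=s[s[:,2]<.043]; print("slot y range",d[:,1].min(),d[:,1].max())
d=s[s[:,2]<.02]; print("trench y",d[:,1].min(),d[:,1].max(),np.median(d[:,2]))
c=dict(np.load("w_rest.npz")); P=cloud(c)
m=(np.abs(P[:,0]-.428)<.06)&(np.abs(P[:,1]-.034)<.12); Q=P[m]
t=Q[(Q[:,2]>.006)&(Q[:,2]<.024)]; print("rest",cv2.minAreaRect(t[:,:2].astype(np.float32)),np.median(t[:,2]))
for lo in np.arange(.025,.11,.01):
    s=Q[(Q[:,2]>lo)&(Q[:,2]<lo+.01)]
    if len(s): print(round(lo,3),len(s),np.round(s.mean(0),4),np.round(s.min(0),3),np.round(s.max(0),3))
im=lambda n,u0,v0,w,h:cv2.resize(cv2.imread(f"pics/{n}.png")[v0:v0+h,u0:u0+w],(400,400),interpolation=cv2.INTER_CUBIC)
cv2.imwrite("pics/crop.png",np.hstack([im("w_case",200,80,130,150),im("w_rest",215,100,90,140)]))
E
python3 f.py
```

```text
base ((0.5200052261352539, -0.3000263273715973), (0.13994042575359344, 0.17997421324253082), 89.996826171875) 4472 0.006040506172191401
0.02 482 [ 0.5732 -0.3251  0.0241] [0.042 0.083 0.01 ]
0.03 152 [ 0.5588 -0.3144  0.0332] [0.042 0.043 0.01 ]
0.04 78 [ 0.5468 -0.3079  0.0448] [0.018 0.02  0.01 ]
0.05 88 [ 0.5426 -0.3059  0.0547] [0.017 0.02  0.01 ]
0.06 93 [ 0.5385 -0.3043  0.0649] [0.016 0.019 0.009]
0.07 96 [ 0.5345 -0.3014  0.0751] [0.015 0.021 0.01 ]
0.08 89 [ 0.5308 -0.3002  0.0846] [0.013 0.017 0.01 ]
0.09 53 [ 0.5243 -0.2968  0.0958] [0.023 0.025 0.01 ]
0.1 334 [ 0.5173 -0.2936  0.1064] [0.03 0.03 0.01]
0.11 316 [ 0.518  -0.2937  0.1132] [0.022 0.026 0.01 ]
0.12 39 [ 0.5105 -0.2902  0.1248] [0.009 0.013 0.01 ]
0.13 137 [ 0.5071 -0.2887  0.1354] [0.016 0.017 0.01 ]
0.14 180 [ 0.5021 -0.2857  0.1454] [0.021 0.02  0.01 ]
0.15 249 [ 0.497  -0.2835  0.1538] [0.02  0.018 0.01 ]
0.16 138 [ 0.4909 -0.2804  0.1618] [0.011 0.012 0.004]
case ((0.48646342754364014, 0.3527037799358368), (0.20396322011947632, 0.14515957236289978), 81.44660186767578) 0.050700159686733096
vial [0.4913 0.37
[... 504 characters left out ...]
0.13967021631230458 0.14296101479818932 0.010412464078086133
rest ((0.41996219754219055, 0.03390689194202423), (0.23997488617897034, 0.09124551713466644), 89.88072204589844) 0.011196976463318877
0.025 77 [0.4231 0.0713 0.0301] [0.409 0.007 0.025] [0.437 0.1   0.035]
0.035 137 [0.4232 0.0774 0.0405] [0.409 0.007 0.035] [0.437 0.109 0.045]
0.045 133 [0.4228 0.0743 0.049 ] [0.404 0.007 0.045] [0.441 0.109 0.055]
0.055 24 [0.4271 0.0109 0.0605] [0.405 0.007 0.055] [0.436 0.081 0.064]
0.065 12 [0.429  0.0077 0.0687] [0.422 0.005 0.065] [0.436 0.009 0.075]
0.075 51 [0.4277 0.0087 0.0815] [0.419 0.004 0.075] [0.437 0.014 0.085]
0.085 64 [0.4275 0.0133 0.0897] [0.408 0.009 0.086] [0.446 0.018 0.094]
```

View pics/crop.png

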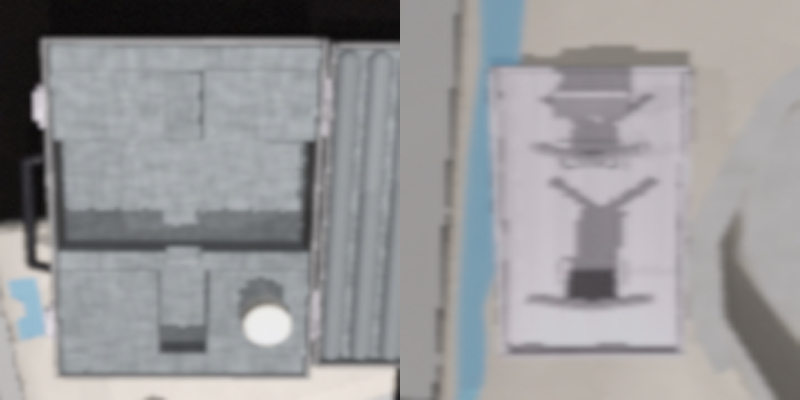

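```bash
cat > g.py <<'E'
from h import *
from scipy.optimize import least_squares
c=dict(np.load("w_stand.npz")); P=cloud(c); az=np.radians(154.2)
a=np.array([.423*np.cos(az),.423*np.sin(az),.906]); p0=np.array([.5105,-.2898,.107])
t=(P-p0)@a; r=np.linalg.norm(P-p0-np.outer(t,a),axis=1)
for nm,lo,hi,R in(("head",.021,.043,.009),("shaft",.003,.015,.006),("plug",.048,.057,.0055),("collar",-.006,-.001,.0145)):
    Q=P[(t>lo)&(t<hi)&(r<R+.007)&(r>R-.006)]
    def f(x):
        q=Q-(p0+[x[0],x[1],0]); return np.linalg.norm(q-np.outer(q@a,a),axis=1)-R
    s=least_squares(f,[0,0],loss="soft_l1",f_scale=.001); print(nm,len(Q),np.round(p0[:2]+s.x,4),"rms",np.round(np.std(f(s.x)),4))
tt=t[r<.0045]; print("plug top t pct",np.round(np.percentile(tt[(tt<.075)&(tt>.04)],[5,50,95]),4))
rr=t[(r>.0095)&(r<.0135)]; rr=rr[np.abs(rr)<.01]; print("collar top t",np.round(np.percentile(rr,[5,50,95]),4))
c=dict(np.load("w_case.npz")); P=cloud(c); yc=np.radians(-8.4); X=np.array([np.cos(yc),np.sin(yc)]);Y=np.array([-X[1],X[0]]); o=np.array([.49,.348])
x=(P[:,:2]-o)@X; y=(P[:,:2]-o)@Y; z=P[:,2]
for nm,k in (("end+",(np.abs(x+.002)<.006)&(y>.06)&(y<.098)),("end-",(np.abs(x+.002)<.009)&(y<-.06)&(y>-.098))):
    d=y[k&(z<.042)]; u=y[k&(z>.046)]; print(nm,"low",d.min(),d.max(),"high",u.min(),u.max())
k=(np.abs(np.abs(x)-.04)<.02)&(np.abs(y)<.08); 
print("trench low y",np.percentile(y[k&(z<.02)],[0.5,99.5]),"foam between",y[k&(z>.046)&(y<.0)].max(),y[k&(z>.046)&(y>.0)].min())
k=(np.abs(x-.042)<.03)&(np.abs(y+.06)<.03)&(z>.066)&(z<.09); print("vial local",x[k].mean(),y[k].mean(),z[k].max())
k=(z>.044)&(z<.056)&(np.abs(x)<.12)&(np.abs(y)<.12);print("foam x",np.percentile(x[k],[.2,99.8]),"y",np.percentile(y[k],[.2,99.8]))
c=dict(np.load("w_rest.npz")); P=cloud(c); o=np.array([.428,.034]); k=(np.abs(P[:,0]-o[0])<.06)&(np.abs(P[:,1]-o[1])<.12); Q=P[k]
tr=Q[(Q[:,2]>.0135)&(Q[:,2]<.022)]; print("rim",cv2.minAreaRect(tr[:,:2].astype(np.float32)),len(tr))
for n,lo,hi,zl,zh in(("upper",-.02,.03,.08,.1),("lower",.06,.0905,.048,.058),("stop",.0905,.12,.035,.06)):
    s=Q[(Q[:,1]>lo)&(Q[:,1]<hi)&(Q[:,2]>zl)&(Q[:,2]<zh)]; print(n,len(s),"xmid",np.round((s[:,0].min()+s[:,0].max())/2,4),np.round(np.ptp(s[:,0]),4),np.round(s.mean(0),4),np.round(s.max(0),4))
E
python3 g.py
```

```text
head 294 [ 0.5122 -0.2908] rms 0.0005
shaft 85 [ 0.512  -0.2909] rms 0.0009
plug 101 [ 0.5122 -0.2908] rms 0.0006
collar 100 [ 0.5125 -0.2912] rms 0.0022
plug top t pct [0.0587 0.0595 0.0603]
collar top t [-0.0029  0.0012  0.0025]
end+ low 0.06005271534716311 0.08937503555658974 high 0.0900549917969905 0.09743346656159783
end- low -0.081111000845274 -0.06027919352269414 high -0.0978134567270989 -0.08018257027392237
trench low y [-0.01579133  0.048021  ] foam between -5.004939508040635e-06 1.4987592148091011e-06
vial local 0.04069660470777125 -0.054498575786690664 0.07552323176404344
foam x [-0.07533746  0.06812362] y [-0.0972566   0.10571317]
rim ((0.4256371855735779, 0.03768546134233475), (0.07021030783653259, 0.1661219745874405), 4.001298427581787) 746
upper 102 xmid 0.4272 0.0382 [0.4276 0.0117 0.0871] [0.4463 0.0178 0.0941]
lower 52 xmid 0.4224 0.0374 [0.4222 0.0805 0.0514] [0.4411 0.085  0.0553]
stop 106 xmid 0.4207 0.0258 [0.4207 0.1046 0.0425] [0.4335 0.1092 0.0476]
```

```bash
cat > geo.py <<'E'
from h import *
az=np.radians(154.2); aS=np.array([.4226*np.cos(az),.4226*np.sin(az),.9063]); mouth=np.array([.5122,-.2908,.1075]); hd=mouth+.032*aS
yr=np.radians(94); rx=np.array([np.cos(yr),np.sin(yr),0]); aR=-.866*rx+[0,0,.5]; foot=np.array([.4256,.0377,.034])+.064*rx
yc=np.radians(-8.4); aC=-np.array([-np.sin(yc),np.cos(yc),0]); nest=np.array([.4888,.3528,.0395])
U=np.array([0,0,1.])
E
cat > p1.py <<'E'
from geo import *
P=pose(hd+.07*aS,aS,35,-1); servo_line(P[0],P[1],rate=.12)
P=pose(hd,aS,35,-1); print(servo_line(P[0],P[1],rate=.1,contact_N=6)); print(current_position()-P[0],current_force())
move_gripper(.0); print("gap",current_finger_gap(),current_force(),current_clock())
for d in (.05,.115):
    Q=pose(hd+d*aS,aS,35,-1); servo_line(Q[0],Q[1],rate=.06); print(current_force(),current_finger_gap())
c=capture("wrist"); cv2.imwrite("pics/pull_w.png",c["image"]); np.savez("pull_w.npz",**c)
s=capture("scene"); cv2.imwrite("pics/pull_s.png",s["image"]); np.savez("pull_s.npz",**s)
cv2.imwrite("pics/pull.png",np.hstack([cv2.resize(c["image"],(400,300)),cv2.resize(s["image"][170:290,240:400],(400,300))]))
print(current_clock())
E
python3 p1.py
```

```text
False
[ 1.30920715e-05 -1.43828248e-05  6.70693650e-05] [0.04048231 0.37319105 0.18392414]
gap 0.017280215692474253 [-0.29021295 -0.07129407 -0.78271805] 9.3167
[-0.21630741 -0.05960174 -0.29011674] 0.017586011941381898
[ 0.52279124 -0.31112307 -1.05316874] 0.01709253729216638
11.6333
```

View pics/pull.png

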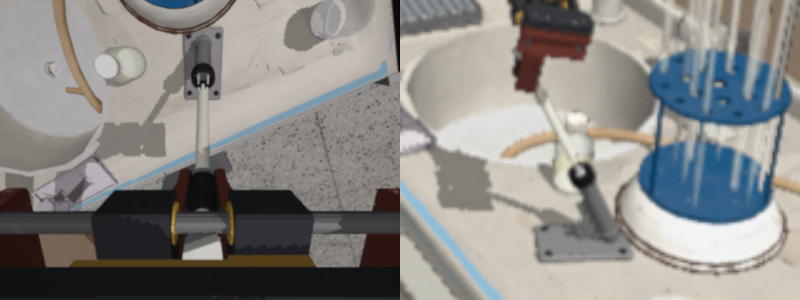

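```bash
cat > fit.py <<'E'
from geo import *
from scipy.optimize import least_squares
def fit(c,p,a,lo=-.105,hi=-.02,R=.006):
    """axis fit of shaft, p= expected head point(132 from tip); returns point, dir, tip t"""
    P=cloud(c); a=a/np.linalg.norm(a)
    e1=np.cross(a,[0,0,1.]);e1/=np.linalg.norm(e1);e2=np.cross(a,e1)
    t=(P-p)@a; r=np.linalg.norm(P-p-np.outer(t,a),axis=1); Q=P[(t>lo)&(t<hi)&(r<.014)]
    def ax(x): d=a+x[2]*e1+x[3]*e2; return p+x[0]*e1+x[1]*e2, d/np.linalg.norm(d)
    def f(x): o,d=ax(x); q=Q-o; return np.linalg.norm(q-np.outer(q@d,d),axis=1)-R
    s=least_squares(f,[0,0,0,0],loss="soft_l1",f_scale=.0007); o,d=ax(s.x)
    t=(P-o)@d; r=np.linalg.norm(P-o-np.outer(t,d),axis=1); k=t[(r<.0075)&(t<-.08)&(t>-.16)]; k.sort()
    print("n",len(Q),"rms",np.std(f(s.x)).round(5),"off mm",np.round(s.x[:2]*1e3,2),"ang deg",np.round(np.degrees(s.x[2:]),2),"tip t",k[:3].round(4),k[5:8].round(4))
    return o,d,s.x
if __name__=="__main__":
    for n in("pull_w","pull_s"): fit(dict(np.load(n+".npz")),hd+.115*aS,aS)
    # stand check vs before
    b=cloud(dict(np.load("pull_w.npz"))); az_=aS; t=(b-mouth)@aS; r=np.linalg.norm(b-mouth-np.outer(t,aS),axis=1)
    Q=b[(t>-.06)&(t<-.02)&(r<.02)]; print("sleeve now",len(Q),Q.mean(0).round(4))
    b=cloud(dict(np.load("w_stand.npz"))); t=(b-mouth)@aS; r=np.linalg.norm(b-mouth-np.outer(t,aS),axis=1)
    Q=b[(t>-.06)&(t<-.02)&(r<.02)]; print("sleeve before",len(Q),Q.mean(0).round(4))
E
python3 fit.py
```

```text
n 1418 rms 0.00064 off mm [0.49 0.6 ] ang deg [0.19 0.42] tip t [-0.16   -0.1599 -0.1598] [-0.1594 -0.1545 -0.1536]
n 115 rms 0.0013 off mm [ 0.96 -2.31] ang deg [ 1.53 -0.18] tip t [-0.1485 -0.1485 -0.1479] [-0.1459 -0.1448 -0.1439]
sleeve now 342 [ 0.535  -0.3022  0.0737]
sleeve before 313 [ 0.5351 -0.3022  0.0736]
```

```bash
python3 - <<'E'
from fit import *
for n in("pull_w",):
    c=dict(np.load(n+".npz")); o,d,_=fit(c,hd+.115*aS,aS); P=cloud(c); t=(P-o)@d; r=np.linalg.norm(P-o-np.outer(t,d),axis=1)
    for lo in np.arange(-.166,-.1,.003): 
        k=(t>=lo)&(t<lo+.003)&(r<.012); print(round(lo,3),k.sum(),(k&(r<.0068)).sum(),np.round(r[k].mean() if k.any() else 0,4))
E
```

```text
n 1418 rms 0.00064 off mm [0.49 0.6 ] ang deg [0.19 0.42] tip t [-0.16   -0.1599 -0.1598] [-0.1594 -0.1545 -0.1536]
-0.166 4 0 0.0119
-0.163 98 60 0.0057
-0.16 40 5 0.009
-0.157 26 1 0.0099
-0.154 40 5 0.0092
-0.151 37 5 0.0089
-0.148 118 9 0.0102
-0.145 77 33 0.0086
-0.142 0 0 0
-0.139 0 0 0
-0.136 0 0 0
-0.133 2 2 0.0054
-0.13 16 16 0.0047
-0.127 26 26 0.0047
-0.124 10 10 0.0057
-0.121 17 17 0.0059
-0.118 35 35 0.006
-0.115 30 30 0.006
-0.112 29 29 0.006
-0.109 31 29 0.0062
-0.106 37 37 0.006
-0.103 33 32 0.006
```

```bash
cat > p2.py <<'E'
from fit import *
g=lambda v:pose(foot+.132*aR+np.asarray(v),aR,35,-1)
up=np.array([0,0,1.])-.5*aR; up/=np.linalg.norm(up)
P=pose(hd+.115*aS+.11*U,aS,35,-1); servo_line(P[0],rate=.25)
move_ptp(*g(.004*aR+.14*up)); print(current_clock())
c=capture("wrist"); np.savez("r_w.npz",**c); fit(c,foot+.132*aR+.004*aR+.14*up,aR)
P=g(.004*aR+.012*up); servo_line(P[0],P[1],rate=.15); f0=np.array(current_force()); print(f0)
P=g(.004*aR-.003*up); print(servo_line(P[0],rate=.015,contact_N=2)); p=np.array(current_position()); print("down",(p-g(0*aR)[0])@up,(p-g(0*aR)[0])@aR,np.array(current_force())-f0,current_clock())
c=capture("wrist"); np.savez("r2_w.npz",**c)
E
python3 p2.py; python3 - <<'E'
import sys; sys.path.insert(0,".")
from h import *
c=dict(np.load("r2_w.npz")); s=capture("scene"); cv2.imwrite("pics/r2.png",np.hstack([cv2.resize(c["image"],(400,300)),cv2.resize(s["image"][150:270,170:330],(400,300))]))
E
```

```text
13.9667
n 1447 rms 0.00069 off mm [ 0.45 -0.1 ] ang deg [0.24 0.45] tip t [-0.1305 -0.1303 -0.1302] [-0.1293 -0.1291 -0.129 ]
[ 0.59791526 -0.01019155 -0.77567355]
True
down -0.0006503077391878204 0.00381648969182231 [0.86760196 0.37886542 3.13336824] 15.8083
```

View pics/r2.png

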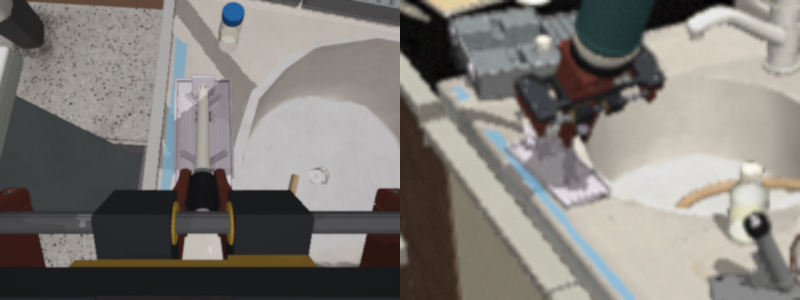

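```bash
cat > p3.py <<'E'
from fit import *
p=np.array(current_position()); f0=np.array(current_force())
print(servo_line(p-.0075*aR,rate=.012,contact_N=2.5)); q=np.array(current_position()); print("slid",(p-q)@aR, np.array(current_force())-f0)
servo_line(q+.0003*aR,rate=.01)
move_gripper(.03); z=Rn.from_quat(current_orientation()).as_matrix()[:,2]; print("gap",current_finger_gap(),np.array(current_force()))
q=np.array(current_position()); servo_line(q-.08*z,rate=.15); print(current_clock())
c=capture("wrist"); np.savez("r3_w.npz",**c); o,d,x=fit(c,foot+.132*aR,aR)
cv2.imwrite("pics/r3.png",c["image"][60:340,100:400])
E
python3 p3.py
```

```text
True
slid 0.0036856928793310125 [-0.66011337 -1.33861077 -0.85129588]
gap 0.029769322615510144 [ 0.53421696 -0.26806243  0.34922952]
17.6917
n 878 rms 0.00206 off mm [-0.65  1.24] ang deg [-0.1   0.88] tip t [-0.1313 -0.1312 -0.1312] [-0.1308 -0.1308 -0.1307]
```

View pics/r3.png

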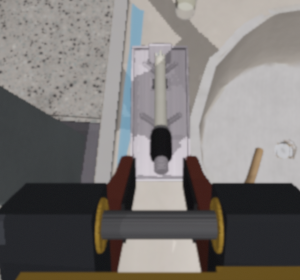

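```bash
cat > p4.py <<'E'
from fit import *
up=np.array([0,0,1.])-.5*aR; up/=np.linalg.norm(up)
m=lambda d:pose(foot+.079*aR+d*up,aR,90,-1)
p=np.array(current_position()); servo_line(p+.04*U,rate=.2); move_ptp(*m(.11)); move_gripper(.045)
P=m(0); print("contact",servo_line(P[0],P[1],rate=.12,contact_N=4)); print(np.array(current_position())-P[0])
move_gripper(0); print("gap",current_finger_gap(),current_force(),current_clock())
P=m(.09); servo_line(P[0],rate=.12); print(current_force(),current_finger_gap())
P=pose(nest+.13*U,aC,90,-1); move_ptp(*P); print(current_clock())
c=capture("wrist"); np.savez("c1_w.npz",**c); o,d,x=fit(c,nest+.13*U+.053*aC,aC,-.125,-.075); cv2.imwrite("pics/c1.png",c["image"])
E
python3 p4.py
```

```text
contact False
[0.00042324 0.00032264 0.00032642]
gap 0.01121059222646232 [3.22691318 1.11973992 0.624251  ] 21.5333
[-0.09017867 -0.87864632  0.04166993] 0.011390320670319422
23.525
n 2148 rms 0.00074 off mm [1.31 1.08] ang deg [-0.25  0.03] tip t [-0.1289 -0.1288 -0.1287] [-0.1287 -0.1287 -0.1287]
```

View pics/c1.png

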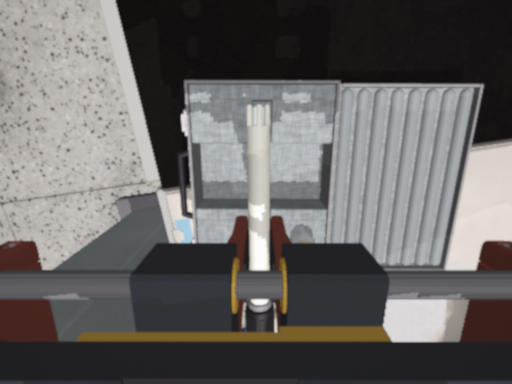

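```bash
cat > p5.py <<'E'
from fit import *
n=nest-.0008*np.cross(aC,U)
P=pose(n+.03*U,aC,90,-1); servo_line(P[0],P[1],rate=.15); sleep(.2)
c=capture("wrist"); np.savez("c2_w.npz",**c); f0=np.array(current_force()); fit(c,n+.03*U+.053*aC,aC,-.125,-.075)
Q=cloud(c); Y=-aC; X=np.array([Y[1],-Y[0],0]); L=np.c_[(Q-n)@X,(Q-n)@Y,Q[:,2]]
for y0 in (.06,.068,.076,.082,.086):
    d=L[(abs(L[:,1]-y0)<.004)&(abs(L[:,0])<.025)]; lo=d[d[:,2]<.044]; hi=d[(d[:,2]>.046)&(d[:,2]<.055)]; e=d[d[:,2]>.058]
    R=lambda v:np.round([v.min(),v.max()],4) if len(v) else None
    print(y0,"low",R(lo[:,0]),"foam- max",R(hi[hi[:,0]<0,0]),"foam+ min",R(hi[hi[:,0]>0,0]),"electrode",R(e[:,0]))
P=pose(n+.006*U,aC,90,-1); hit=servo_line(P[0],rate=.06,contact_N=3); print("hit1",hit,current_position()[2]+.019)
if not hit:
    P=pose(n-.0015*U,aC,90,-1); print("hit2",servo_line(P[0],rate=.015,contact_N=2))
print("axis z",current_position()[2]+.019,np.array(current_force())-f0,current_clock())
c=capture("top");np.savez("c3_t.npz",**c); c=capture("wrist"); cv2.imwrite("pics/c3.png",c["image"])
E
python3 p5.py
```

```text
n 2133 rms 0.00069 off mm [-0.28 -0.16] ang deg [-0.35  0.58] tip t [-0.1309 -0.1307 -0.1307] [-0.1307 -0.1307 -0.1307]
0.06 low [-0.0089  0.0092] foam- max [-0.025  -0.0088] foam+ min [0.0092 0.0248] electrode [-0.006   0.0056]
0.068 low [-0.0088  0.0092] foam- max [-0.025 -0.009] foam+ min [0.0091 0.025 ] electrode [-0.0064  0.0055]
0.076 low [-0.0088  0.0093] foam- max [-0.0249 -0.0089] foam+ min [0.0091 0.0249] electrode [-0.0062  0.0054]
0.082 low [-0.0088  0.0094] foam- max [-0.0249 -0.0002] foam+ min [0.0003 0.025 ] electrode None
0.086 low [-0.0088  0.0094] foam- max [-0.025  -0.0002] foam+ min [0.0003 0.025 ] electrode None
hit1 False 0.044915394135860626
hit2 True
axis z 0.039852257026267504 [-0.03399899  0.8942532   3.35355805] 25.6167
```

View pics/c3.png

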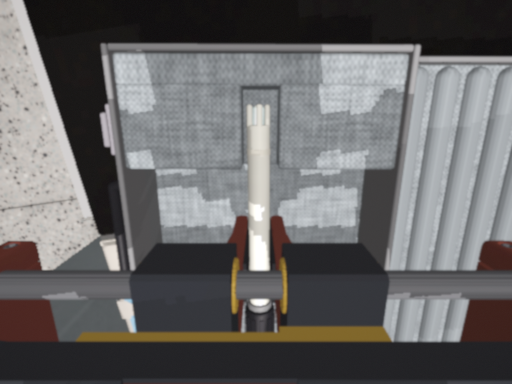

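```bash
cat > p6.py <<'E'
from fit import *
move_gripper(.03); print(current_finger_gap()); p=np.array(current_position()); servo_line(p+.02*U,rate=.08); servo_line(p+.2*U,rate=.2); sleep(.3)
print(current_clock(),current_force())
c=capture("wrist"); np.savez("e_w.npz",**c); fit(c,nest+.053*aC,aC)
P=cloud(c); Y=-aC; X=np.array([Y[1],-Y[0],0]); L=np.c_[(P-nest)@X,(P-nest)@Y,P[:,2]]
for y0 in (-.05,-.04,-.01,.02,.05,.07):
    k=(abs(L[:,1]-y0)<.004)&(abs(L[:,0])<.01)&(L[:,2]<.06); print(y0,"top z",np.round(np.percentile(L[k,2],98),4) if k.any() else None)
for n in("buffer_bottle","small_beaker","capped_vial","stand"):
    r=[]
    for cam in("scene","top"):
        d=capture(cam); np.savez("e_"+cam+".npz",**d)
        old=dict(np.load(cam+".npz")); k=silhouettes(cam,n)
        if k: r.append((cam,round(k[0]["conf"],2),np.median(cloud(d,k[0]["region"]),0).round(3).tolist(),np.median(cloud(old,k[0]["region"]),0).round(3).tolist()))
    print(n,r)
s=np.load("e_scene.npz")["image"]
cv2.imwrite("pics/e.png",np.hstack([cv2.resize(c["image"],(400,300)),cv2.resize(s[140:330,150:400],(400,300))]))
E
python3 p6.py
```

```text
0.030010007171531707
27.9833 [ 1.36307292  0.09815921 -0.76318152]
n 750 rms 0.00175 off mm [0.12 0.46] ang deg [-0.09  0.23] tip t [-0.138  -0.1379 -0.1379] [-0.1379 -0.1379 -0.1368]
-0.05 top z 0.0499
-0.04 top z 0.0489
-0.01 top z 0.0463
0.02 top z 0.0463
0.05 top z 0.0511
0.07 top z 0.0507
buffer_bottle [('scene', 0.82, [0.564, -0.207, 0.068], [0.559, -0.211, 0.079]), ('top', 0.51, [0.568, -0.193, 0.073], [0.568, -0.193, 0.073])]
small_beaker [('top', 0.59, [0.505, -0.498, 0.025], [0.505, -0.498, 0.024])]
capped_vial [('scene', 0.47, [0.448, 0.17, 0.036], [0.448, 0.17, 0.036]), ('top', 0.59, [0.451, 0.174, 0.056], [0.451, 0.175, 0.056])]
stand [('scene', 0.68, [0.521, -0.306, 0.013], [0.52, -0.306, 0.013]), ('top', 0.8, [0.518, -0.294, 0.012], [0.516, -0.291, 0.012])]
```

View pics/e.png

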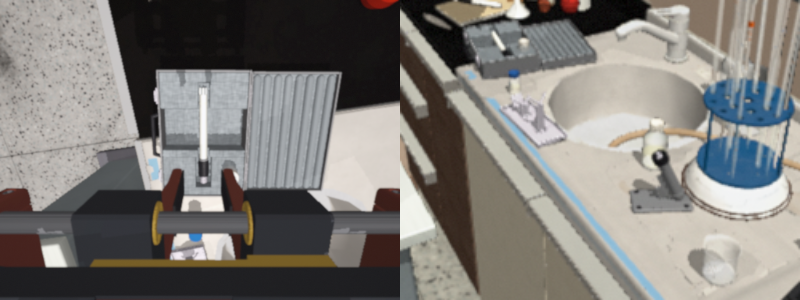

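Electrode lies flat in the cut-out with its head in the wide pocket (left view, 203,85 to 203,185). Stand, bottle, beaker and vial are where they were, and the arm is clear.

```bash
python3 -c "
from bench import *
print(current_clock()); close_job()"
```

```text
28.8333
the job is handed in; nothing more can be done
```

The electrode is packed in the case as asked, and I handed the job in at 28.8 s on the robot clock. `close_job()` gave no verdict.

**What I did**
- I gripped the electrode by the head and drew it 115 mm along its slant, then lowered it into the notches of the rest. I slid it down to the foot stop with about 2.5 N and let go.
- I took it again at the middle of the shaft, laid it level in the foam cut-out with the head in the wide pocket, let go and backed off 200 mm.

**Last checks**
- **Stand:** the sleeve was within 0.1 mm of its earlier place after the pull, and the stand was still standing in the final picture.
- **Electrode in the rest:** after release the tip was within about 1 mm of the stop.
- **Electrode in the case:** the measured axis is within about 0.5 mm and 0.3° of the intended place. The shaft top is at 46 mm and the head top at about 49 mm, which means it lies flat on the floor of the slot.
- **Bystanders:** the vial was unchanged in both camera views. The bottle and beaker were unchanged from above.

**Checks that disagreed or failed**
- The scene camera's bottle reading shifted by about 5 mm and the top camera's stand reading by 2 to 3 mm. I put the first down to mask or view noise (the electrode stood in that view at the start). The second also fits noise, since the scene camera had the stand within 1 mm.
- The network did not find the beaker in the scene view at the end, though it shows there in the picture.
- The tip position read from the last picture was not usable, because the fit picked up foam. I judged the position along the slot from the grip point and the picture.

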